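# Clamp the thickest menu tablet in the table stand

## Robot

A 6-joint arm with a two-finger parallel gripper is mounted at the origin on the work surface. World frame = base frame: x ahead of the robot, y to its left, z up, the work surface at z = 0. Lengths are in mm, angles in rad, forces in N, time in s.
With the tool pointing down it reaches from about 275 to 1000 mm from the base axis. Payload 8.4 kg.
Tool frame: the origin (TCP) lies midway between the tips of the shut fingers; the grasp point (between the pads) lies 19 mm behind it; z points along the fingers, y is the direction in which the jaws open and shut (so a half turn about z gives the same grasp; the last joint's range is limited). The gripper opens to 85 mm and grips with 20 to 120 N. Pads are 22 mm wide; open, the fingers measure 114 mm over their backs; the gripper's body (76 mm by 85 mm) begins 54 mm behind the grasp point. The pads swing forward as they close: fully open they stand 13 mm farther back than shut.
Start: joints at [1.291, 0.353, 1.633, -0, 1.155, -0.002], TCP at [171.399, 601.041, 231.281] pointing down, gripper open.
Joint ranges: [-2.63, 2.63], [-0.92, 2.1], [0.06, 2.66], [-1.3, 4.44], [0, 2.69], [-3.02, 3.02]. Speed limits (rad/s): [2.22, 2.22, 2.79, 3.14, 3.14, 3.14].

## Interface

Orientations are given as [roll, pitch, yaw] about the fixed x, y, z axes, in that order (R = Rz(yaw) Ry(pitch) Rx(roll)).
In Python, from rig import r gives the robot as it stands.
- The arm moves only by the tool play_rows, never from a script. Its argument "moves" is a list of rows, each a list of 3 entries, a list of its own where there are three numbers: the turn, a rotation vector about the tool's x, y, z in degrees, then the shift along the tool's x, y, z in mm, then the opening, from 0 (shut) to 1 (fully open). A call has 1 to 20 rows; each row is the pose to reach, as a shift and turn from the pose measured when the call began, along the tool's axes at that moment; what a row does not reach only later rows make up. A row lasts 1/10 s, in which the tool goes at most 50 mm and 8.59 degrees, less where a joint would pass 70% of its speed; a pose out of reach is approached as far as the arm can. A call with a gripper value outside its range is refused whole. The fingers move at their own pace and stop on an object; "newtons" is the grip in N (left out, the last holds). Time passes only in rows, so rows that repeat a pose let the fingers close. It gives the time, the measured TCP pose, the force and the opening at its end, in the units of the state.
- r.sense(): the state, without advancing time (a new reading comes with each control period).
- r.grab_frame(name): name is "scene" or "top"; returns a dict with "color" (480x640x3 uint8, red, green, blue), "K" (3x3 intrinsics, pixels), "k1" (the pictures are not rectified: a ray, as slopes to the right and down, at radius r is drawn at 1 + k1 r^2 times it, then the intrinsics apply), "rvec" (rotation vector, rad) and "tvec" (3), from world to camera coordinates, as OpenCV has them. Camera axes: x right, y down, z forward; pixel columns grow to the right and rows downward; lengths in mm; the calibration is good to about 2 mm. A picture is of the moment at which its call begins. There is no depth.
- r.sign_off(): hands the job in, once; it reports no verdict.
Trained networks look in a picture, given as the dict that the camera call returned (one of the last four; its "shot" number tells which), for a name from the list of things; names that differ only in an ending like _2 or _b are one class to them, and where a whole thing is asked for, a point or a joint stands for the part that bears it (a point fixed in the world has none). Each returns a list of dicts, best first, with "conf" (0 to 1); they miss things now and then, are a little off and sometimes report something else, mostly with a low value. They report only what shows in the picture. A call takes as long as a camera call. They do not tell look-alikes from the thing itself.
- r.silhouettes(picture, name): "mask" (480x640 bool, what is visible of it) and "location" ([column, row] in pixels, amid what is visible of it).
The state is a dict: "clock": time; "qpos": joint angles; "qvel": joint speeds; "joint_efforts": joint torques, N m; "eef_pos": TCP position; "tcp_rot": TCP orientation; "contact_force": force on the tool from outside, world axes, zero at the start; "wrist_torque": the same for the moment, N m; "opening": opening from 0.0 (shut) to 1.0 (fully open).
Only numpy, scipy, OpenCV 4.12 (cv2) and the standard library are available. Lean on these libraries where they do the work, as an engineer would, in place of code of your own. Each camera call takes 0.05 s, during which the arm holds its last target.

## Task

Three wooden menu tablets that look alike stand in the dark rack: pinch them across their thickness to find which is the thickest, and stand that one upright, gently, in the clamp stand, flat-on between the fixed cheek and the sprung plate. Then slide the jaw by its post until the tablet is held between plate and cheek with the plate pushed in about 3 mm against its springs, never near its 8 mm stop. Leave the other two tablets standing in the rack and knock nothing over.

Things in the scene. Friction and masses are not known exactly. Their poses are not given: they have to be found in the camera images.
- rack: fixed dark-wood tablet rack, 56 mm deep (x) by 250 mm long (y). Origin at the middle of its underside. A groove 26 mm wide runs along its y; its floor is 12 mm up and its two lips reach 30 mm up. The tablets stand on the groove floor in three bays 75 mm apart (y = -75, 0, +75 mm), broad faces looking along the rack's x, with play to both lips.
- tablet_a_mid (a point): a plain light-wood menu tablet, one of three that look alike: 56 mm wide (its y), 85 mm tall (its z), 10 to 17 mm thick (its x); no two of the three are equally thick (they differ by 3 mm or more) and the letter says nothing about thickness. Starts standing in the rack's groove. This point is its centre, half-way up and half-way through. About 40 to 85 g.
- tablet_b_mid (a point): a plain light-wood menu tablet, one of three that look alike: 56 mm wide (its y), 85 mm tall (its z), 10 to 17 mm thick (its x); no two of the three are equally thick (they differ by 3 mm or more) and the letter says nothing about thickness. Starts standing in the rack's groove. This point is its centre, half-way up and half-way through. About 40 to 85 g.
- tablet_c_mid (a point): a plain light-wood menu tablet, one of three that look alike: 56 mm wide (its y), 85 mm tall (its z), 10 to 17 mm thick (its x); no two of the three are equally thick (they differ by 3 mm or more) and the letter says nothing about thickness. Starts standing in the rack's groove. This point is its centre, half-way up and half-way through. About 40 to 85 g.
- stand: the clamp stand: a fixed dark-wood base 90 mm wide (y) and 12 mm high, with a steel clamp on it. Origin on the table, under the tablet's bay; x points from the sprung plate to the fixed cheek. The base runs from x = -130 to +85 mm.
- stand_floor (a point): point on the base's top face (12 mm above the table) right above the stand's origin, same axes. The tablet stands on this face. Its cheek is a fixed upright steel plate 60 mm wide reaching 36 mm above the base; the cheek's inner face lies somewhere between x = +23 and +35 mm (set differently each time, not measured).
- jaw (a joint): position (m) of the steel jaw that slides along the stand's x; 0 = fully drawn back (open), grows towards the cheek, up to 0.055. It stays where it is left; sliding friction about 8 N. Starts between 0 and 0.010.
- post_top (a point): centre of the top of the jaw's upright round post (14 mm diameter, its top 87 mm above the table, bare down to 23 mm above the table) by which the jaw is pinched or pushed; it stands 70 mm behind the resting plate face and moves with the jaw. Axes as the stand's.
- plate (a joint): how far (m) the sprung plate is pushed back into the jaw: 0 = free, 0.008 = stop. Springs about 1.1 N per mm, so 3 mm is about 3.3 N on the tablet, and pushing the jaw then takes about 8 + 3.3 N.
- plate_face (a point): middle of the sprung plate's front face (plate 44 mm wide, 32 mm tall, from 14 to 46 mm above the table). At jaw 0 and plate 0 it lies at x = -25 mm from stand_floor.
- cup: tall red-brown cup, 72 mm wide, 110 mm tall, loose bystander; origin at the centre of its underside
- flask: white sake flask, 72 mm wide, 130 mm tall, loose bystander; origin at the centre of its underside
- soy: amber soy-sauce bottle, 48 mm wide, 100 mm tall, loose bystander; origin at the centre of its underside
- glass: small glass, 50 mm wide, 75 mm tall, standing in a square wooden box 85 mm wide and 56 mm high, loose bystander; origin at the centre of the glass's underside
Mind the look-alikes: they are no part of the job. Leave any green or turquoise look-alike of the part that bears tablet_b_mid alone.

How it is judged (in metres and radians):
On the way:
1. a tablet stands in the clamp stand, the sprung plate not yet pushed in (((x of tablet_a_mid in the frame of stand_floor between -0.03 and 0.04 m and y of tablet_a_mid in the frame of stand_floor between -0.018 and 0.018 m and z of tablet_a_mid in the frame of stand_floor between 0.039 and 0.046 m and angle between tablet_a_mid's own z axis and vertical below 0.25 rad) or (x of tablet_b_mid in the frame of stand_floor between -0.03 and 0.04 m and y of tablet_b_mid in the frame of stand_floor between -0.018 and 0.018 m and z of tablet_b_mid in the frame of stand_floor between 0.039 and 0.046 m and angle between tablet_b_mid's own z axis and vertical below 0.25 rad) or (x of tablet_c_mid in the frame of stand_floor between -0.03 and 0.04 m and y of tablet_c_mid in the frame of stand_floor between -0.018 and 0.018 m and z of tablet_c_mid in the frame of stand_floor between 0.039 and 0.046 m and angle between tablet_c_mid's own z axis and vertical below 0.25 rad)) and value of joint plate below 0.001 m), for 0.1 s.
At the end, for the whole second after the job is handed in: The thickest tablet stands at rest on the stand's base, upright within 0.04 rad, flat-on within 0.12 rad, within 18 mm of the centre line, clamped with the sprung plate pushed in 1.5 to 5 mm (its middle over 7.8 mm from the plate: only the thickest gives that); the other two still stand in the rack (value of joint plate between 0.0015 and 0.005 m and ((x of tablet_a_mid in the frame of stand_floor between -0.03 and 0.04 m and y of tablet_a_mid in the frame of stand_floor between -0.018 and 0.018 m and z of tablet_a_mid in the frame of stand_floor between 0.039 and 0.046 m and angle between tablet_a_mid's own z axis and vertical below 0.04 rad and angle between the x axis of tablet_a_mid and the x axis of stand, either way round below 0.12 rad and x of tablet_a_mid in the frame of plate_face above 0.0078 m and linear speed of tablet_a below 0.01 m/s and x of tablet_b_mid in the frame of rack between -0.012 and 0.012 m and z of tablet_b_mid in the frame of rack between 0.048 and 0.06 m and angle between each of tablet_b_mid, tablet_c_mid's own z axis and vertical below 0.3 rad and x of tablet_c_mid in the frame of rack between -0.012 and 0.012 m and z of tablet_c_mid in the frame of rack between 0.048 and 0.06 m) or (x of tablet_b_mid in the frame of stand_floor between -0.03 and 0.04 m and y of tablet_b_mid in the frame of stand_floor between -0.018 and 0.018 m and z of tablet_b_mid in the frame of stand_floor between 0.039 and 0.046 m and angle between tablet_b_mid's own z axis and vertical below 0.04 rad and angle between the x axis of tablet_b_mid and the x axis of stand, either way round below 0.12 rad and x of tablet_b_mid in the frame of plate_face above 0.0078 m and linear speed of tablet_b below 0.01 m/s and x of tablet_a_mid in the frame of rack between -0.012 and 0.012 m and z of tablet_a_mid in the frame of rack between 0.048 and 0.06 m and angle between each of tablet_a_mid, tablet_c_mid's own z axis and vertical below 0.3 rad and x of tablet_c_mid in the frame of rack between -0.012 and 0.012 m and z of tablet_c_mid in the frame of rack between 0.048 and 0.06 m) or (x of tablet_c_mid in the frame of stand_floor between -0.03 and 0.04 m and y of tablet_c_mid in the frame of stand_floor between -0.018 and 0.018 m and z of tablet_c_mid in the frame of stand_floor between 0.039 and 0.046 m and angle between tablet_c_mid's own z axis and vertical below 0.04 rad and angle between the x axis of tablet_c_mid and the x axis of stand, either way round below 0.12 rad and x of tablet_c_mid in the frame of plate_face above 0.0078 m and linear speed of tablet_c below 0.01 m/s and x of tablet_a_mid in the frame of rack between -0.012 and 0.012 m and z of tablet_a_mid in the frame of rack between 0.048 and 0.06 m and angle between each of tablet_a_mid, tablet_b_mid's own z axis and vertical below 0.3 rad and x of tablet_b_mid in the frame of rack between -0.012 and 0.012 m and z of tablet_b_mid in the frame of rack between 0.048 and 0.06 m))); the robot touches nothing.
It fails at once if the sprung plate is pushed in more than 6.5 mm (tablet clamped too hard) (value of joint plate above 0.0065 m).
It fails at once if a tablet is pressed on the stand or its clamp with more than 25 N (contact force between any of tablet_a, tablet_b, tablet_c and stand above 25 N).
It fails at once if the cup, flask, soy bottle or glass is knocked over (angle between any of cup, flask, soy, glass's own z axis and vertical above 0.5 rad).
It also fails if it takes over 72 s, if anything falls off the work surface, if the arm or the gripper's body presses on something with over 40 N, if the wrist force passes 120 N, or if a joint passes its speed limit or range.

## Working session

There is one attempt and no reset: what is moved stays moved. The work goes in short steps, Python scripts to look and compute and a tool call to move; the robot and the scene stay as the last step left them, time stands still between calls to the robot, and variables do not carry over. Pictures are saved under pics/ and viewed, and the job is handed in when it is done.

Besides the shell and the picture viewer there is one more tool, called after "Call:" as name(argument=value, ...), one argument or row to a line, values as JSON. play_rows: Moves the arm, as the interface text tells. Its arguments: {"type":"object","properties":{"moves":{"type":"array"},"newtons":{"type":"number"}},"required":["moves"]}

```bash
ls; mkdir -p pics; python3 - <<'E'
from rig import r
import cv2,pickle
print(r.sense())
for n in ("scene","top"):
    f=r.grab_frame(n); cv2.imwrite(f"pics/{n}0.png",f["color"][:,:,::-1]); print(n,f["K"],f["k1"],f["rvec"],f["tvec"],f["shot"])
    pickle.dump(f,open(f"{n}0.pkl","wb"))
    for nm in ["rack","tablet_a_mid","stand","jaw","post_top","plate_face","cup","flask","soy","glass"]:
        try: print(nm,[(round(d["conf"],2),[round(float(v)) for v in d["location"]],int(d["mask"].sum())) for d in r.silhouettes(f,nm)])
        except Exception as e: print(nm,e)
E
```

```text
pics
{'clock': 0.0, 'qpos': array([ 1.29060005e+00,  3.53667360e-01,  1.63415357e+00,  2.37472520e-06,
        1.15519053e+00, -2.37966255e-03]), 'qvel': array([ 7.70529488e-04,  1.24732770e-03,  1.82010985e-04, -5.87543895e-04,
        3.19893835e-05,  7.97703727e-04]), 'joint_efforts': array([ 1.81933028e-03, -6.05247116e+01, -3.42081928e+01,  2.56241601e-04,
        8.98879138e-03,  2.27052851e-06]), 'eef_pos': array([171.26312527, 600.57221852, 230.541365  ]), 'tcp_rot': array([-3.14017386e+00, -5.54747014e-06,  2.86377507e+00]), 'contact_force': array([ 1.27117196,  0.31241142, -0.64710392]), 'wrist_torque': array([ 0.06194642,  0.00838912, -0.03438065]), 'opening': 0.9987659265476527}
scene [[482.01507577   0.         313.09869126]
 [  0.         482.01507577 237.00623704]
 [  0.           0.           1.        ]] -0.0812440370035441 [ 2.10554361  1.58094212 -0.45197693] [-127.01994999 -435.31555876 1335.60824749] 1
rack [(0.59, [203, 238], 682), (0.57, [408, 222], 1710)]
tablet_a_mid [(0.72, [445, 194], 669)]
stand [(0.86, [207, 249], 3197)]
jaw [(0.77, [204, 236], 708), (0.2, [121, 320], 892)]
post_top [(0.98, [207, 238], 754)]
plate_face [(0.66, [204, 251], 245)]
cup [(0.98, [318, 335], 1830)]
flask [(0.71, [382, 318], 1452)]
soy [(0.68, [300, 180], 653)]
glass [(0.91, [124, 317], 826)]
top [[508.12338199   0.         312.08340054]
 [  0.         508.12338199 239.70049545]
 [  0.           0.           1.        ]] -0.1199500751455339 [ 2.10242148 -2.15125643  0.2065235 ] [ -42.58809938  595.25858115 1102.2134977 ] 2
rack []
tablet_a_mid [(0.76, [171, 269], 311), (0.53, [208, 271], 1604)]
stand [(0.85, [396, 276], 3196)]
jaw [(0.67, [398, 287], 616)]
post_top [(0.56, [395, 282], 573)]
plate_face [(0.46, [396, 271], 61)]
cup [(0.92, [325, 156], 954)]
flask [(0.84, [273, 169], 810)]
soy [(0.62, [301, 331], 383)]
glass [(0.78, [474, 214], 500)]
```

View pics/scene0.png

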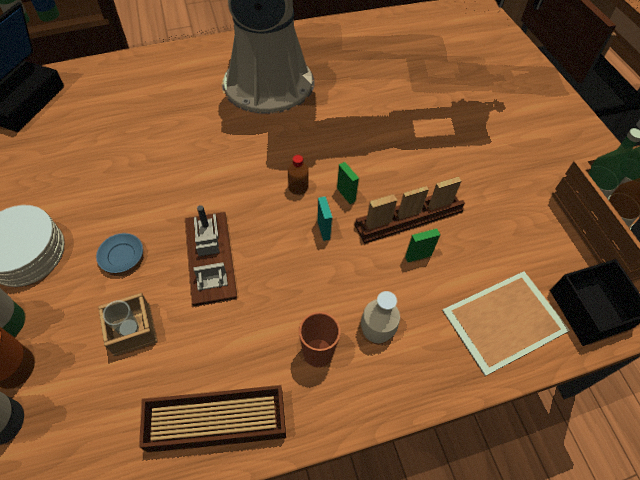

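View pics/top0.png

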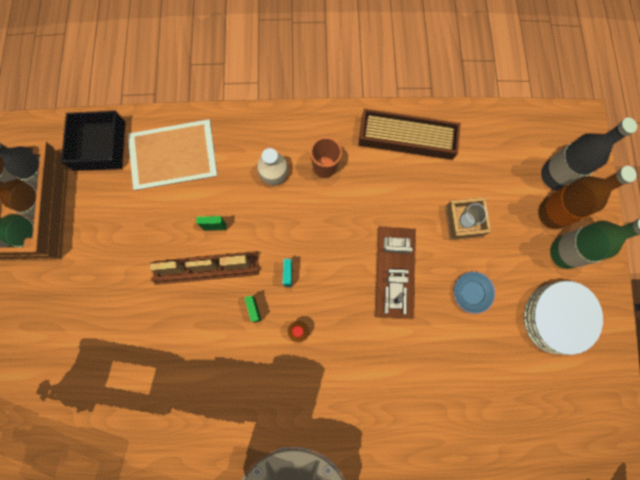

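Both pictures show the rack with three light tablets (top: about (163,266), (199,264), (233,260)). The stand is at (396,273). The decoys in the top view are green at (211,223) and (252,309), and turquoise at (287,272). Next I'll zoom in on the rack and stand.

```bash
cat > h.py <<'E'
import numpy as np,cv2,pickle
def dist(f): return np.array([f["k1"],0,0,0,0.])
def proj(f,P):
    P=np.asarray(P,float).reshape(-1,1,3)
    return cv2.projectPoints(P,np.asarray(f["rvec"],float),np.asarray(f["tvec"],float),f["K"],dist(f))[0].reshape(-1,2)
def unproj(f,uv,z):
    R=cv2.Rodrigues(np.asarray(f["rvec"],float))[0];t=np.asarray(f["tvec"],float).reshape(3)
    # invert distortion exactly
    uv=np.asarray(uv,float).reshape(-1,1,2)
    n=cv2.undistortPointsIter(uv,f["K"],dist(f),None,None,(3,100,1e-10)).reshape(-1,2)
    d=np.c_[n,np.ones(len(n))]@R; C=-R.T@t
    return C+d*((z-C[2])/d[:,2])[:,None]
def crop(f,x0,y0,w,h,s,name,pts=[],lines=[]):
    c=cv2.resize(f["color"][y0:y0+h,x0:x0+w,::-1],None,fx=s,fy=s,interpolation=cv2.INTER_CUBIC)
    for a,b,col in lines:
        p=proj(f,[a,b]); q=[tuple(int(v) for v in (np.array(u)+.5-[x0,y0])*s) for u in p]; cv2.line(c,q[0],q[1],col,1)
    for u in pts:
        q=tuple(int(v) for v in (np.array(u)+.5-[x0,y0])*s); cv2.circle(c,q,2,(0,0,255),-1)
    cv2.imwrite(name,c)
E
python3 - <<'E'
from h import *
fs=pickle.load(open("scene0.pkl","rb"));ft=pickle.load(open("top0.pkl","rb"))
crop(ft,145,245,120,45,6,"pics/track.png");crop(ft,365,220,60,105,6,"pics/tstand.png".replace("t","t"))
crop(fs,345,165,130,85,6,"pics/srack.png");crop(fs,175,195,75,115,5,"pics/sstand.png")
for n,f in(("t",ft),("s",fs)):
    R=cv2.Rodrigues(f["rvec"])[0];print(n,-R.T@f["tvec"])
print(unproj(ft,[[151,263],[258,253],[152,283],[260,274]],30))
print(unproj(ft,[[379,227],[415,229],[376,316],[413,319]],12))
E
```

```text
t [ 379.70669985  -45.3874821  1193.64312829]
s [1081.56795806 -201.81610604  882.58943206]
[[552.06227955 320.9962191   30.        ]
 [570.39259058  69.75024725  30.        ]
 [505.13171654 317.18384645  30.        ]
 [521.27273365  65.37281353  30.        ]]
[[ 629.59350694 -216.91213387   12.        ]
 [ 622.86390048 -303.24035271   12.        ]
 [ 419.48104537 -200.2727159    12.        ]
 [ 410.0474396  -286.21534525   12.        ]]
```

View pics/track.png

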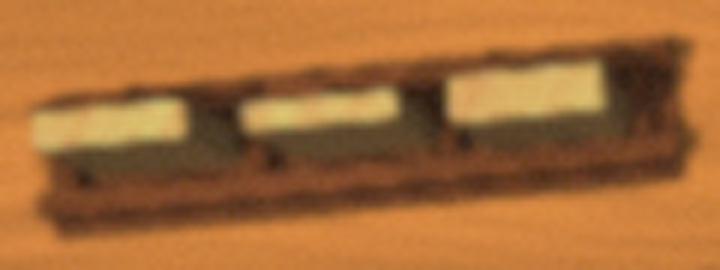

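View pics/tstand.png

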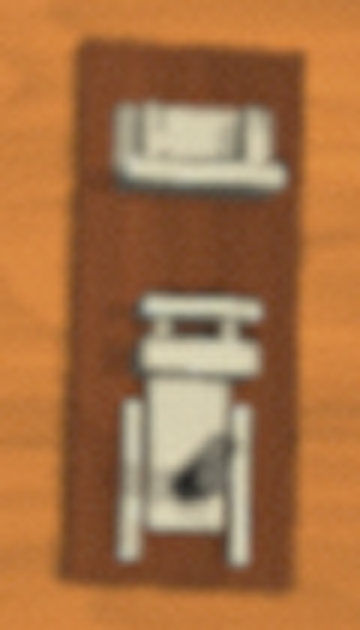

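View pics/srack.png

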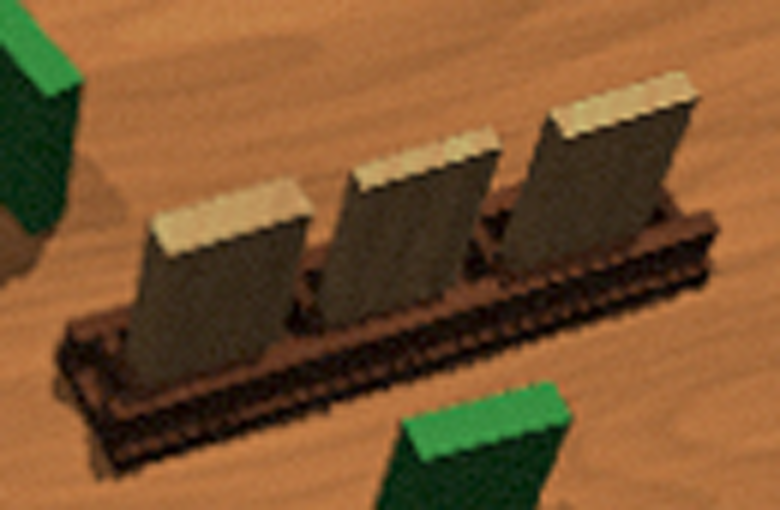

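View pics/sstand.png

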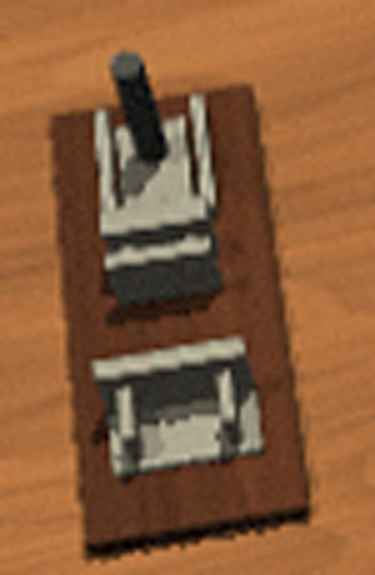

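```bash
cat > fit.py <<'E'
from h import *
from scipy.optimize import least_squares
def T(p,L): 
    c,s=np.cos(p[2]),np.sin(p[2]); L=np.atleast_2d(np.asarray(L,float)); return np.c_[p[0]+c*L[:,0]-s*L[:,1],p[1]+s*L[:,0]+c*L[:,1],L[:,2]]
def box(p,x0,x1,y0,y1,z0,z1,col):
    c=[(x,y,z) for z in(z0,z1) for x,y in((x0,y0),(x1,y0),(x1,y1),(x0,y1))]; W=T(p,c)
    return [(W[i],W[j],col) for i,j in [(0,1),(1,2),(2,3),(3,0),(4,5),(5,6),(6,7),(7,4),(0,4),(1,5),(2,6),(3,7)]]
E
python3 - <<'E'
from fit import *
fs=pickle.load(open("scene0.pkl","rb"));ft=pickle.load(open("top0.pkl","rb"))
rk=[537,193,.068]; st=[543,-253.4,-.079]
W=(255,255,255);G=(255,255,0)
L=box(rk,-28,28,-125,125,0,30,W)
for y,t in((-75,17),(0,11),(75,14)): L+=box(rk,-t/2,t/2,y-28,y+28,12,97,G)
S=box(st,-130,85,-45,45,0,12,W)+box(st,23,35,-30,30,12,48,G)
crop(ft,145,245,120,45,6,"pics/track1.png",lines=L);crop(fs,345,165,130,85,6,"pics/srack1.png",lines=L)
crop(ft,365,220,60,105,6,"pics/tstand1.png",lines=S);crop(fs,175,195,75,115,5,"pics/sstand1.png",lines=S)
a=cv2.imread("pics/track1.png");b=cv2.imread("pics/srack1.png");
c=np.zeros((270+510,780,3),np.uint8);c[:270,:720]=a;c[270:]=b;cv2.imwrite("pics/o1.png",cv2.resize(c,None,fx=.75,fy=.75,interpolation=cv2.INTER_AREA))
a=cv2.imread("pics/tstand1.png");b=cv2.imread("pics/sstand1.png")
c=np.zeros((630,750,3),np.uint8);c[:630,:360]=a;c[:575,365:740]=b;cv2.imwrite("pics/o2.png",c[:600])
E
```

```text
(no output)
```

View pics/o1.png

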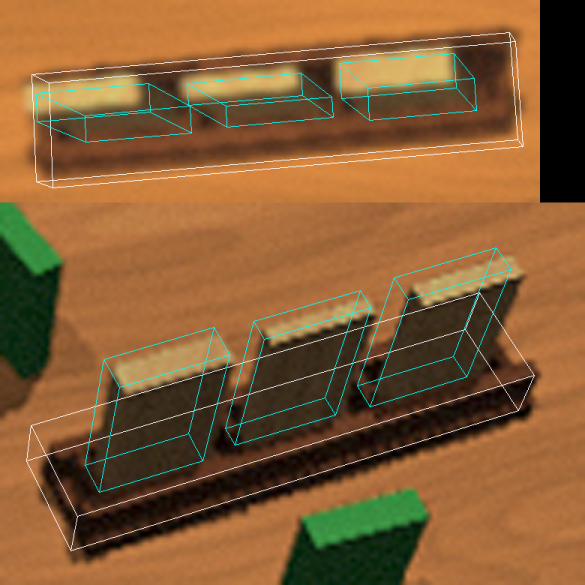

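View pics/o2.png

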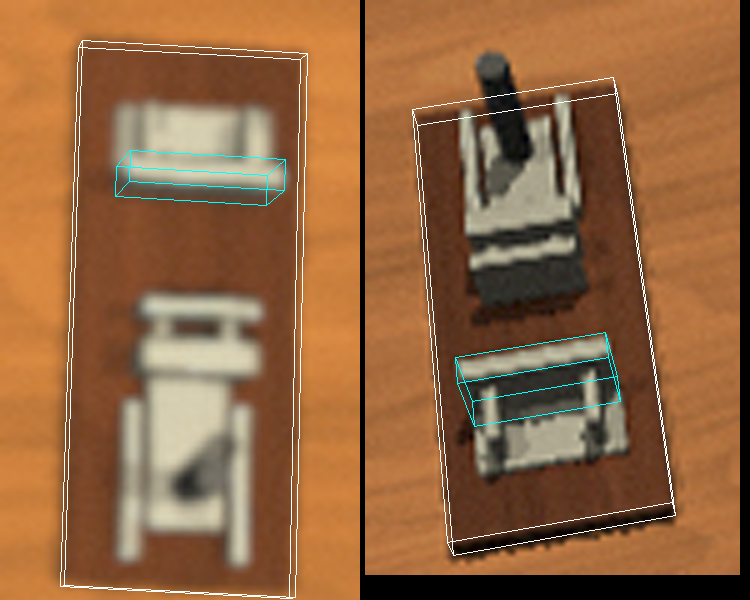

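```bash
cat > fr.py <<'E'
from fit import *
fs=pickle.load(open("scene0.pkl","rb"));ft=pickle.load(open("top0.pkl","rb"))
W=(255,255,255);G=(255,255,0)
def fit(obs,p0,extra=0):
    def res(p):
        return np.concatenate([(proj(f,T(p,l(p) if callable(l) else l))[0]-np.array(u)) for f,u,l in obs])
    s=least_squares(res,p0,x_scale=[1,1,.01]+[1]*(len(p0)-3)); return s.x,s.fun.reshape(-1,2)
tr=lambda x,y:(ft,(145+x/6-.5,245+y/6-.5)); sr=lambda x,y:(fs,(345+x/6-.5,165+y/6-.5))
ts=lambda x,y:(ft,(365+x/6-.5,220+y/6-.5)); ss=lambda x,y:(fs,(175+x/5-.5,195+y/5-.5))
if __name__=="__main__":
    o=[(*tr(60,237),(-28,125,0)),(*tr(688,173),(-28,-125,0)),(*sr(115,474),(28,-125,0)),(*sr(708,287),(28,125,0))]
    rk,e=fit(o,[537,193,.068]);print("rack",rk.round(3),e.round(2).tolist())
    o=[(*ts(80,40),(85,45,12)),(*ts(305,52),(85,-45,12)),(*ts(60,582),(-130,45,12)),(*ts(296,590),(-130,-45,12)),
       (*ss(88,547),(85,-45,12)),(*ss(308,512),(85,45,12)),(*ss(52,118),(-130,-45,12)),(*ss(252,85),(-130,45,12))]
    st,e=fit(o,[543,-253,-.079]);print("stand",st.round(3),e.round(2).tolist())
    # tablets: corners of top (x,y,yaw,thick), tx=+-t/2
    def tab(o,p0): return fit([(f,u,(lambda p,a=a,b=b:(a*p[3]/2,b*28,97))) for f,u,a,b in o],p0)
    A=[(*tr(445,75),1,1),(*tr(602,60),1,-1),(*tr(450,125),-1,1),(*tr(606,108),-1,-1),(*sr(150,218),-1,-1),(*sr(295,178),-1,1),(*sr(165,255),1,-1),(*sr(312,212),1,1)]
    B=[(*tr(240,102),1,1),(*tr(396,88),1,-1),(*tr(245,135),-1,1),(*tr(400,120),-1,-1),(*sr(350,168),-1,-1),(*sr(492,127),-1,1),(*sr(360,190),1,-1),(*sr(502,150),1,1)]
    C=[(*tr(32,110),1,1),(*tr(185,97),1,-1),(*tr(36,152),-1,1),(*tr(190,138),-1,-1),(*sr(548,110),-1,-1),(*sr(685,70),-1,1),(*sr(565,140),1,-1),(*sr(700,97),1,1)]
    TB=[]
    for n,o,y in(("right",A,118),("mid",B,193),("left",C,268)):
        q,e=tab(o,[537,y,.07,14]);TB.append(q);print(n,q.round(3),np.abs(e).max().round(2))
    q=np.array(TB)
    np.savez("pose.npz",rk=rk,st=st,tb=q)
    L=box(rk,-28,28,-125,125,0,30,W)
    for q in TB: L+=box(q[:3],-q[3]/2,q[3]/2,-28,28,12,97,G)
    S=box(st,-130,85,-45,45,0,12,W)+box(st,23,35,-30,30,12,48,G)
    crop(ft,145,245,120,45,6,"pics/track1.png",lines=L);crop(fs,345,165,130,85,6,"pics/srack1.png",lines=L)
    crop(ft,365,220,60,105,6,"pics/tstand1.png",lines=S);crop(fs,175,195,75,115,5,"pics/sstand1.png",lines=S)
    a=cv2.imread("pics/track1.png");b=cv2.imread("pics/srack1.png");
    c=np.zeros((270+510,780,3),np.uint8);c[:270,:720]=a;c[270:]=b;cv2.imwrite("pics/o3.png",cv2.resize(c,None,fx=.75,fy=.75,interpolation=cv2.INTER_AREA))
    a=cv2.imread("pics/tstand1.png");b=cv2.imread("pics/sstand1.png")
    c=np.zeros((630,750,3),np.uint8);c[:630,:360]=a;c[:575,365:740]=b;cv2.imwrite("pics/o4.png",c[:600])
E
python3 fr.py
```

```text
rack [5.43538e+02 1.97566e+02 7.70000e-02] [[0.14, -0.05], [-0.25, 0.55], [-0.06, 0.69], [0.09, -0.16]]
stand [ 5.45627e+02 -2.52651e+02 -8.00000e-02] [[0.09, -0.92], [-0.01, -0.78], [0.29, -0.52], [-0.48, 0.11], [-0.6, 0.12], [0.48, -0.84], [-0.41, -0.84], [-0.05, -0.71]]
right [5.45967e+02 1.19678e+02 7.00000e-02 1.69200e+01] 0.74
mid [5.40683e+02 1.95105e+02 6.70000e-02 1.10440e+01] 0.72
left [5.37255e+02 2.73291e+02 7.30000e-02 1.44010e+01] 0.7
```

View pics/o3.png

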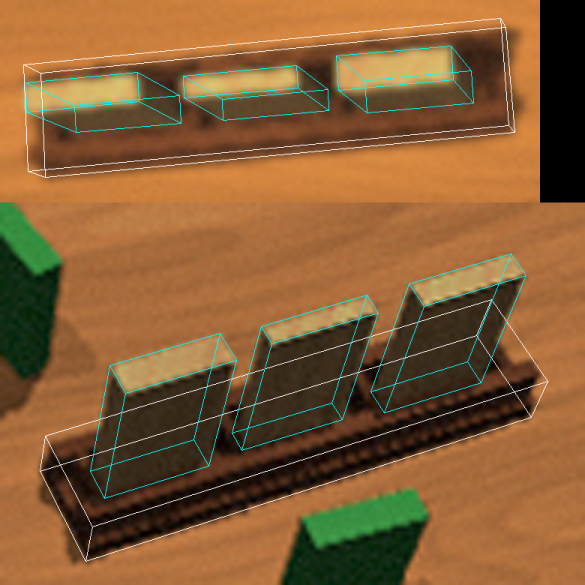

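View pics/o4.png

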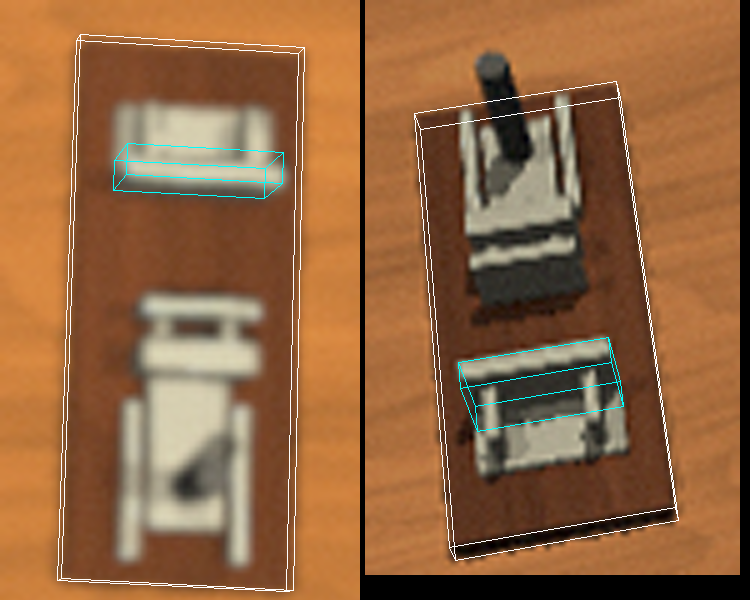

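```bash
cat > go.py <<'E'
import numpy as np,sys
from scipy.spatial.transform import Rotation as Ro
def go(s,pos,yaw,v=True):
    R=Ro.from_euler("xyz",s["tcp_rot"]);Rt=Ro.from_euler("xyz",[np.pi,0,yaw])
    sh=R.inv().apply(np.array(pos)-s["eef_pos"]); tu=(R.inv()*Rt).as_rotvec(degrees=True)
    print("turn",tu.round(2),"shift",sh.round(1),"dist",np.linalg.norm(sh).round(1)); return tu,sh
E
python3 - <<'E'
from fit import *
from go import go
from rig import r
s=r.sense();fs=pickle.load(open("scene0.pkl","rb"));ft=pickle.load(open("top0.pkl","rb"))
print("green1,2,turq",unproj(ft,[[211,223],[252,309],[287,272]],60).round().tolist())
print("flask,cup,soy",unproj(ft,[[273,169],[325,156],[300,331]],60).round().tolist())
q=np.load("pose.npz")["tb"]
go(s,[q[0][0],q[0][1],150],np.pi/2+.07)
go(s,[q[0][0],q[0][1],62],np.pi/2+.07)
E
```

```text
green1,2,turq [[638.0, 175.0, 60.0], [440.0, 81.0, 60.0], [521.0, 2.0, 60.0]]
flask,cup,soy [[764.0, 31.0, 60.0], [793.0, -91.0, 60.0], [389.0, -25.0, 60.0]]
turn [ 0.    0.   70.07] shift [-492.2 -360.2   81.3] dist 615.3
turn [ 0.    0.   70.07] shift [-492.2 -360.2  169.3] dist 633.0
```

What could be taken for the target (top view):
- **Light-wood tablets in the rack:** (163,266), (199,264), (233,260).
- **Decoys, left alone:** green at (211,223) and (252,309), turquoise at (287,272).

The close crop shows the rack's right tablet at (233,260) is light wood and looks about 17 mm thick. The other two look like about 11 mm and 14 mm. I'll pinch the right one first.

Call:
play_rows(
  moves=[
    [[0,0,70],[-492,-360,80],0.6],
    [[0,0,70],[-492,-360,80],0.6],
    [[0,0,70],[-492,-360,80],0.6],
    [[0,0,70],[-492,-360,80],0.6],
    [[0,0,70],[-492,-360,80],0.6],
    [[0,0,70],[-492,-360,80],0.6],
    [[0,0,70],[-492,-360,80],0.6],
    [[0,0,70],[-492,-360,80],0.6],
    [[0,0,70],[-492,-360,80],0.6],
    [[0,0,70],[-492,-360,80],0.6],
    [[0,0,70],[-492,-360,80],0.6],
    [[0,0,70],[-492,-360,80],0.6],
    [[0,0,70],[-492,-360,80],0.6],
    [[0,0,70],[-492,-360,80],0.6],
    [[0,0,70],[-492,-360,80],0.6],
    [[0,0,70],[-492,-360,80],0.6],
  ],
  newtons=20,
)

```text
clock: 2.7
eef_pos: [545.0, 121.1, 151.4]
tcp_rot: [-3.141, -0.0, 1.643]
contact_force: [-1.0, -0.5, 0.1]
opening: 0.601
```

```bash
python3 - <<'E'
from fit import *
from go import go
from rig import r
s=r.sense();print(s["clock"],s["eef_pos"],s["tcp_rot"],s["opening"])
q=np.load("pose.npz")["tb"]
go(s,[q[0][0],q[0][1],62],np.pi/2+.07)
f=r.grab_frame("top");crop(f,145,205,120,90,6,"pics/t1.png")
f=r.grab_frame("scene");crop(f,340,120,130,95,6,"pics/s1.png")
E
```

```text
2.7 [545.02883066 121.05422933 151.42940949] [-3.14133013e+00 -2.76058853e-04  1.64318133e+00] 0.6011150267952947
turn [-0.02 -0.02  0.14] shift [-1.5  0.9 89.4] dist 89.4
```

View pics/s1.png

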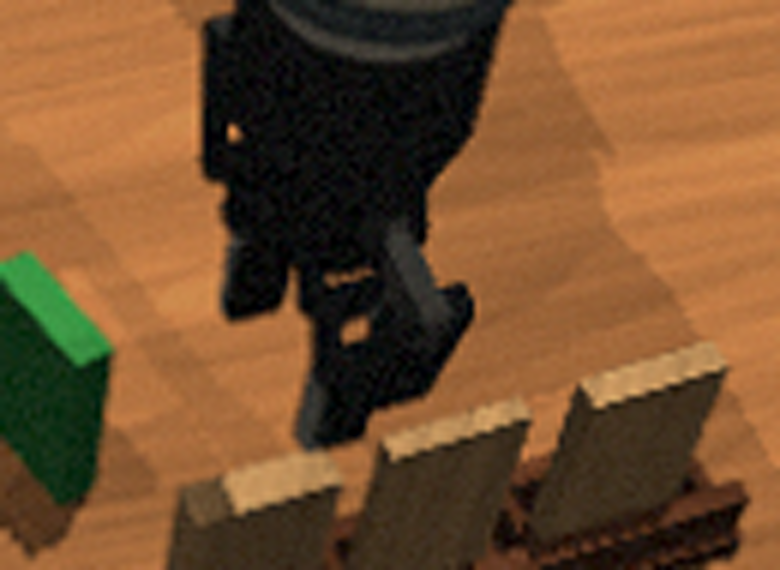

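The gripper is over the right tablet, whose top is around (260,485) in the crop. I'll descend and pinch.

Call:
play_rows(
  moves=[
    [[0,0,0],[-1.5,1,25],0.6],
    [[0,0,0],[-1.5,1,50],0.6],
    [[0,0,0],[-1.5,1,75],0.6],
    [[0,0,0],[-1.5,1,89],0.6],
    [[0,0,0],[-1.5,1,89],0.6],
    [[0,0,0],[-1.5,1,89],0.3],
    [[0,0,0],[-1.5,1,89],0.15],
    [[0,0,0],[-1.5,1,89],0],
    [[0,0,0],[-1.5,1,89],0],
    [[0,0,0],[-1.5,1,89],0],
    [[0,0,0],[-1.5,1,89],0],
    [[0,0,0],[-1.5,1,89],0],
  ],
  newtons=20,
)

```text
clock: 4.0
eef_pos: [547.1, 119.9, 63.7]
tcp_rot: [3.14, -0.001, 1.644]
contact_force: [-1.6, 0.9, 6.6]
opening: 0.194
```

Call:
play_rows(
  moves=[
    [[0,0,0],[0,0,0],0],
    [[0,0,0],[0,0,0],0.6],
    [[0,0,0],[0,0,0],0.6],
    [[0,0,0],[0,0,0],0.6],
    [[0,0,0],[0,0,-20],0.6],
    [[0,0,0],[0,0,-60],0.6],
    [[0,0,0],[20,0,-70],0.6],
    [[0,0,0],[60,0,-70],0.6],
    [[0,0,0],[100,0,-70],0.6],
    [[0,0,0],[140,1,-70],0.6],
    [[0,0,0],[154,1,-70],0.6],
    [[0,0,0],[154,1,-70],0.6],
    [[0,0,0],[154,1,-40],0.6],
    [[0,0,0],[154,1,-10],0.6],
    [[0,0,0],[154,1,0],0.6],
    [[0,0,0],[154,1,0],0.4],
    [[0,0,0],[154,1,0],0],
    [[0,0,0],[154,1,0],0],
    [[0,0,0],[154,1,0],0],
    [[0,0,0],[154,1,0],0],
  ],
  newtons=20,
)

```text
clock: 6.0
eef_pos: [537.6, 273.8, 64.9]
tcp_rot: [3.138, -0.001, 1.644]
contact_force: [0.0, -0.8, 5.5]
opening: 0.155
```

Call:
play_rows(
  moves=[
    [[0,0,0],[0,0,0],0],
    [[0,0,0],[0,0,0],0],
  ],
)

```text
clock: 6.2
eef_pos: [537.7, 273.9, 65.2]
tcp_rot: [3.137, -0.001, 1.644]
contact_force: [1.1, -0.0, 0.2]
opening: 0.153
```

```bash
python3 - <<'E'
from fit import *
from rig import r
s=r.sense();print(s["clock"],s["eef_pos"],s["tcp_rot"],s["opening"])
f=r.grab_frame("scene");crop(f,345,150,130,95,6,"pics/s2.png")
E
```

```text
6.2 [537.73451973 273.92894168  65.22773261] [ 3.13745448e+00 -1.30373569e-03  1.64381279e+00] 0.15301164688612368
```

View pics/s2.png

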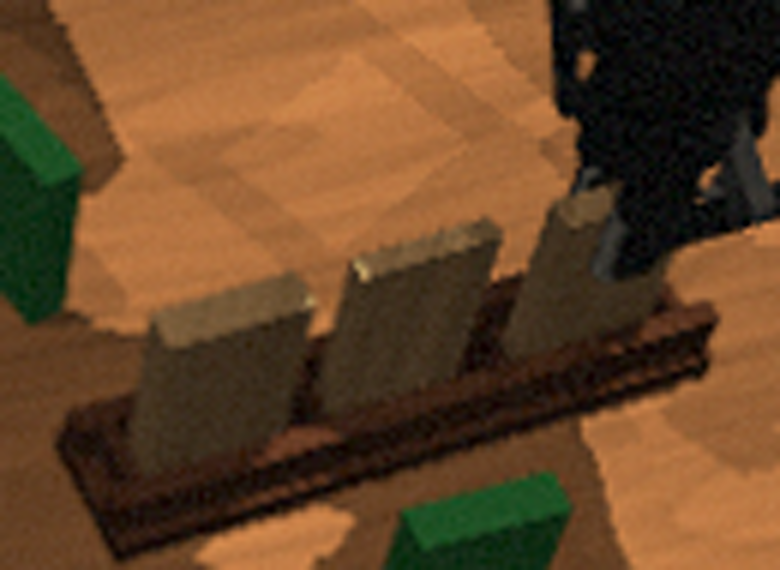

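The pinch readings are 0.194 (about 16.5 mm) for the right tablet and 0.153 (about 13 mm) for the left. The middle one measured 11 mm in both images and is clearly the thinnest. The right tablet is therefore the thickest, so I'll go back and grip it, then lift.

Call:
play_rows(
  moves=[
    [[0,0,0],[0,0,0],0.6],
    [[0,0,0],[0,0,0],0.6],
    [[0,0,0],[0,0,0],0.6],
    [[0,0,0],[0,0,-30],0.6],
    [[0,0,0],[0,0,-70],0.6],
    [[0,0,0],[-40,0,-70],0.6],
    [[0,0,0],[-80,-1,-70],0.6],
    [[0,0,0],[-120,-2,-70],0.6],
    [[0,0,0],[-150,-2,-70],0.6],
    [[0,0,0],[-154,-2,-70],0.6],
    [[0,0,0],[-154,-2,-70],0.6],
    [[0,0,0],[-154,-2,-40],0.6],
    [[0,0,0],[-154,-2,-10],0.6],
    [[0,0,0],[-154,-2,1],0.6],
    [[0,0,0],[-154,-2,1],0.5],
    [[0,0,0],[-154,-2,1],0.1],
    [[0,0,0],[-154,-2,1],0],
    [[0,0,0],[-154,-2,1],0],
    [[0,0,0],[-154,-2,1],0],
    [[0,0,0],[-154,-2,1],0],
  ],
  newtons=30,
)

```text
clock: 8.25
eef_pos: [547.8, 120.5, 65.1]
tcp_rot: [3.136, -0.002, 1.644]
contact_force: [-1.3, 1.9, 7.2]
opening: 0.192
```

Call:
play_rows(
  moves=[
    [[0,0,0],[0,0,0],0],
    [[0,0,0],[0,0,0],0],
    [[0,0,0],[0,0,0],0],
  ],
)

```text
clock: 8.55
eef_pos: [547.7, 120.4, 65.2]
tcp_rot: [3.136, -0.002, 1.643]
contact_force: [0.2, -0.4, -0.5]
opening: 0.194
```

```bash
python3 - <<'E'
from fit import *
from rig import r
s=r.sense();print(s["clock"],s["eef_pos"],s["tcp_rot"],s["opening"],s["contact_force"])
E
```

```text
8.55 [547.7156899  120.44076808  65.15375316] [ 3.13558062e+00 -1.77900597e-03  1.64349249e+00] 0.19388290185643742 [ 0.22397399 -0.36872145 -0.48109971]
```

```bash
cat > stl.py <<'E'
from fr import *
P=np.load("pose.npz");st=P["st"]
def loc(f,uv,z,st=st):
    w=unproj(f,[uv],z)[0];c,s=np.cos(st[2]),np.sin(st[2]);d=w-[st[0],st[1],0];return np.array([c*d[0]+s*d[1],-s*d[0]+c*d[1]]).round(1)
E
python3 - <<'E'
from stl import *
# per-view stand fits
ot=[(*ts(80,40),(85,45,12)),(*ts(305,52),(85,-45,12)),(*ts(60,582),(-130,45,12)),(*ts(296,590),(-130,-45,12))]
os_=[(*ss(88,547),(85,-45,12)),(*ss(308,512),(85,45,12)),(*ss(52,118),(-130,-45,12)),(*ss(252,85),(-130,45,12))]
a,e=fit(ot,list(st));b,e2=fit(os_,list(st));print("top",a.round(3),"scene",b.round(3),np.abs(e).max(),np.abs(e2).max())
for n,o in(("S",b),("st",st)):
  print(n,"cheek",[loc(*ss(*p),48,o) for p in((93,362),(243,338))],"plate",[loc(*ss(*p),46,o) for p in((108,267),(213,249))],"post",loc(*ss(127,62),87,o))
print("T plate",[loc(*ts(*p),46,a) for p in((140,296),(262,303))],"post",loc(*ts(228,440),87,a),"cheek z48 far-near",[loc(*ts(*p),48,a) for p in((120,160),(120,185),(285,168),(285,188))])
E
```

```text
top [ 5.44394e+02 -2.52590e+02 -7.70000e-02] scene [ 5.46967e+02 -2.52613e+02 -8.20000e-02] 0.5994907555642612 0.6819603078009209
S cheek [array([ 21.4, -30.2]), array([21.9, 29.7])] plate [array([-23.4, -21.2]), array([-23.8,  21.9])] post [-94.5  -0.6]
st cheek [array([ 22.7, -30.1]), array([23.3, 29.8])] plate [array([-22.1, -21. ]), array([-22.4,  22.1])] post [-93.2  -0.2]
T plate [array([-21.8,  23.4]), array([-22.1, -23.4])] post [-78.7  -4.3] cheek z48 far-near [array([29.9, 32.8]), array([20.2, 32.5]), array([ 30.2, -30.9]), array([ 22.5, -31.1])]
```

```bash
python3 - <<'E'
from go import *
from rig import r
s=r.sense()
go(s,[551.6,-253,160],np.pi/2-.08);go(s,[s["eef_pos"][0],s["eef_pos"][1],160],1.643)
E
```

```text
turn [ 0.34 -0.13  8.75] shift [-372.6  -22.7  -95.6] dist 385.3
turn [ 0.34 -0.1   0.03] shift [  0.2   0.6 -94.8] dist 94.8
```

Call:
play_rows(
  moves=[
    [[0,0,0],[0,0,-8],0],
    [[0,0,0],[0,0,-20],0],
    [[0.3,0,0],[0,0,-40],0],
    [[0.3,0,0],[0,0,-65],0],
    [[0.3,0,0],[0,0,-90],0],
    [[0.3,0,1],[-20,-1,-96],0],
    [[0.3,0,2],[-50,-3,-96],0],
    [[0.3,0,3],[-85,-5,-96],0],
    [[0.3,0,4],[-120,-7,-96],0],
    [[0.3,0,5],[-155,-9,-96],0],
    [[0.3,0,6],[-190,-12,-96],0],
    [[0.3,0,7],[-225,-14,-96],0],
    [[0.3,0,8],[-260,-16,-96],0],
    [[0.3,0,8.7],[-295,-18,-96],0],
    [[0.3,0,8.7],[-325,-20,-96],0],
    [[0.3,0,8.7],[-350,-22,-96],0],
    [[0.3,0,8.7],[-366,-23,-96],0],
    [[0.3,0,8.7],[-373,-23,-96],0],
    [[0.3,0,8.7],[-373,-23,-96],0],
    [[0.3,0,8.7],[-373,-23,-96],0],
  ],
)

```text
clock: 10.55
eef_pos: [551.3, -252.6, 160.4]
tcp_rot: [3.141, -0.003, 1.492]
contact_force: [0.5, -0.1, -0.5]
opening: 0.195
```

```bash
python3 - <<'E'
from fit import *
from go import *
from rig import r
s=r.sense();print(s["clock"],s["eef_pos"],s["tcp_rot"],s["opening"],s["contact_force"])
go(s,[551.6,-253,67],np.pi/2-.08)
for n,c in(("top",(355,200,90,130,4.5)),("scene",(150,130,120,180,3.3))):
    f=r.grab_frame(n);pickle.dump(f,open(n+"1.pkl","wb"));crop(f,*c,f"pics/{n}3.png")
a=cv2.imread("pics/top3.png");b=cv2.imread("pics/scene3.png");h=max(a.shape[0],b.shape[0]);c=np.zeros((h,a.shape[1]+b.shape[1],3),np.uint8);c[:a.shape[0],:a.shape[1]]=a;c[:b.shape[0],a.shape[1]:]=b;cv2.imwrite("pics/c3.png",c[:600])
E
```

```text
10.55 [ 551.27159181 -252.56970308  160.41167063] [ 3.14149942e+00 -2.69988443e-03  1.49198594e+00] 0.19544450532005392 [ 0.47903171 -0.08947708 -0.48079291]
turn [ 0.01 -0.15  0.07] shift [-0.7  0.4 93.4] dist 93.4
```

View pics/c3.png

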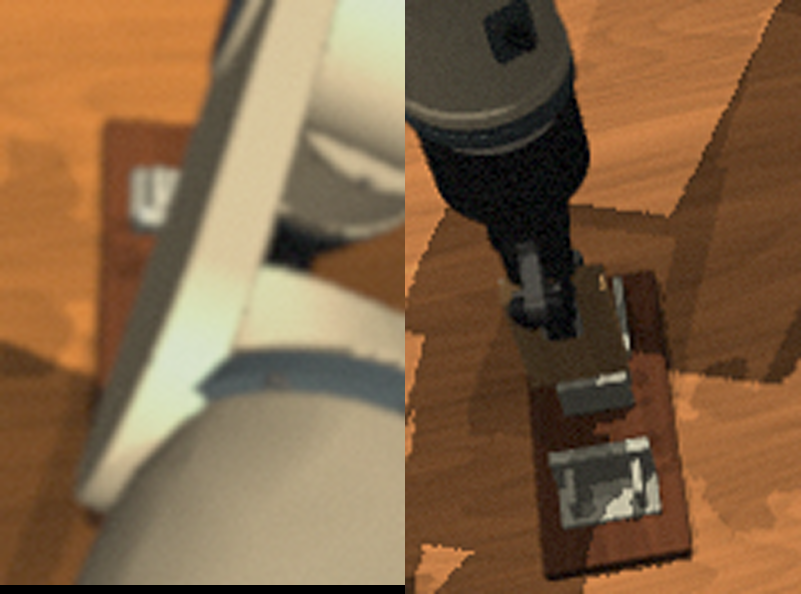

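```bash
python3 - <<'E'
from fit import *
f=pickle.load(open("scene1.pkl","rb"))
st=np.load("pose.npz")["st"]
L=box([551.3,-252.6,-.079],-8.4,8.4,-28,28,107.3,192.3,(255,255,0))+box(st,-130,85,-45,45,0,12,(255,255,255))
L+=box([551.3,-252.6,-.079],-8.4,8.4,-28,28,12,97,(0,255,0))
crop(f,165,190,95,130,4.6,"pics/c4.png",lines=L)
E
```

```text
(no output)
```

View pics/c4.png

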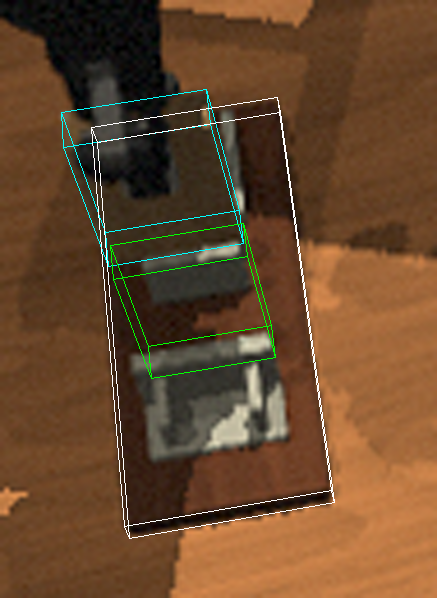

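Call:
play_rows(
  moves=[
    [[0,0,0],[0,0,20],0],
    [[0,0,0],[0,0,40],0],
    [[0,-0.15,0],[0,0,60],0],
    [[0,-0.15,0],[0,0,75],0],
    [[0,-0.15,0],[0,0,83],0],
    [[0,-0.15,0],[0,0,88],0],
    [[0,-0.15,0],[0,0,91],0],
    [[0,-0.15,0],[0,0,92],0],
    [[0,-0.15,0],[0,0,92],0],
    [[0,-0.15,0],[0,0,92],0],
  ],
)

```text
clock: 11.65
eef_pos: [551.7, -252.3, 68.9]
tcp_rot: [3.141, 0.0, 1.493]
contact_force: [0.2, -0.3, -0.5]
opening: 0.197
```

Call:
play_rows(
  moves=[
    [[0,0,0],[0,0,0.5],0],
    [[0,0,0],[0,0,1],0],
    [[0,0,0],[0,0,1.5],0],
    [[0,0,0],[0,0,1.5],0],
  ],
)

```text
clock: 12.05
eef_pos: [551.6, -252.3, 67.4]
tcp_rot: [3.141, 0.0, 1.493]
contact_force: [0.7, -0.1, -0.4]
opening: 0.194
```

Call:
play_rows(
  moves=[
    [[0,0,0],[0,0,0.5],0],
    [[0,0,0],[0,0,1],0],
    [[0,0,0],[0,0,1.5],0],
    [[0,0,0],[0,0,1.5],0],
  ],
)

```text
clock: 12.45
eef_pos: [551.6, -252.3, 65.8]
tcp_rot: [3.141, 0.0, 1.493]
contact_force: [-0.7, -0.2, 0.5]
opening: 0.195
```

Call:
play_rows(
  moves=[
    [[0,0,0],[0,0,0.3],0],
    [[0,0,0],[0,0,0.6],0],
    [[0,0,0],[0,0,0.6],0],
  ],
)

```text
clock: 12.75
eef_pos: [551.6, -252.3, 65.2]
tcp_rot: [3.141, 0.0, 1.493]
contact_force: [-1.2, 0.0, 0.2]
opening: 0.19
```

```bash
python3 - <<'E'
from fit import *
from rig import r
s=r.sense();print(s["clock"],s["eef_pos"],s["tcp_rot"],s["opening"],s["contact_force"])
f=r.grab_frame("scene");pickle.dump(f,open("scene2.pkl","wb"));crop(f,165,190,95,130,4.6,"pics/c5.png")
E
```

```text
12.75 [ 551.59698102 -252.29850734   65.20107708] [3.14083562e+00 2.55132729e-04 1.49255959e+00] 0.1904679167601193 [-1.16211681  0.00546944  0.1877404 ]
```

View pics/c5.png

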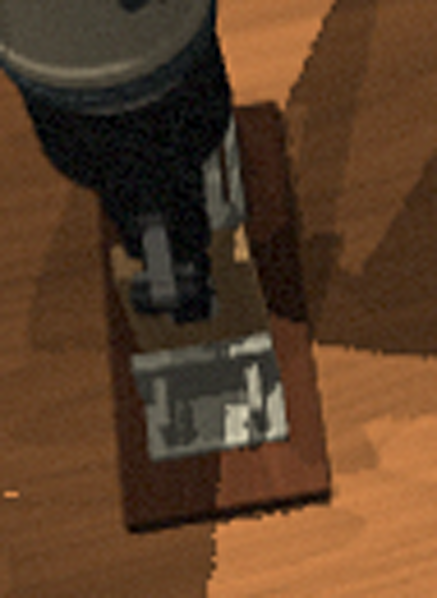

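The tablet is in the bay behind the cheek rim, whose top runs from about (135,360) to (270,340). I'll ease down until I feel contact.

Call:
play_rows(
  moves=[
    [[0,0,0],[0,0,0.4],0],
    [[0,0,0],[0,0,0.4],0],
  ],
)

```text
clock: 13.0
eef_pos: [551.6, -252.4, 65.2]
tcp_rot: [3.141, 0.0, 1.493]
contact_force: [-1.6, 0.5, 3.9]
opening: 0.192
```

Call:
play_rows(
  moves=[
    [[0,0,0],[0,0,0.4],0],
    [[0,0,0],[0,0,0.4],0],
  ],
)

```text
clock: 13.2
eef_pos: [551.6, -252.4, 65.1]
tcp_rot: [3.141, 0.0, 1.493]
contact_force: [-2.5, 0.2, 5.7]
opening: 0.192
```

Call:
play_rows(
  moves=[
    [[0,0,0],[0,0,0.3],0],
    [[0,0,0],[0,0,0.3],0],
  ],
)

```text
clock: 13.4
eef_pos: [551.6, -252.4, 65.2]
tcp_rot: [3.141, 0.0, 1.493]
contact_force: [-1.8, 0.4, 5.8]
opening: 0.195
```

Call:
play_rows(
  moves=[
    [[0,0,0],[0,0,0],0.24],
    [[0,0,0],[0,0,0],0.28],
    [[0,0,0],[0,0,0],0.35],
    [[0,0,0],[0,0,0],0.4],
    [[0,0,0],[0,0,0],0.4],
    [[0,0,0],[0,0,0],0.4],
    [[0,0,0],[0,0,-10],0.4],
    [[0,0,0],[0,0,-25],0.4],
    [[0,0,0],[0,0,-45],0.4],
    [[0,0,0],[0,0,-65],0.4],
    [[0,0,0],[0,0,-85],0.5],
    [[0,0,0],[0,-20,-90],0.6],
    [[0,0,0],[0,-50,-90],0.6],
    [[0,0,0],[0,-80,-90],0.6],
    [[0,0,0],[0,-97,-90],0.6],
    [[0,0,0],[0,-98,-90],0.6],
    [[0,0,0],[0,-98,-90],0.6],
  ],
)

```text
clock: 15.1
eef_pos: [454.7, -245.1, 156.4]
tcp_rot: [3.138, 0.001, 1.492]
contact_force: [0.5, 0.8, 1.2]
opening: 0.597
```

```bash
python3 - <<'E'
from fit import *
from rig import r
s=r.sense();print(s["clock"],s["eef_pos"],s["tcp_rot"],s["opening"],s["contact_force"])
st=np.load("pose.npz")["st"]
f=r.grab_frame("scene");pickle.dump(f,open("scene3.pkl","wb"));crop(f,165,180,95,130,4.6,"pics/c6.png")
f=r.grab_frame("top");pickle.dump(f,open("top3.pkl","wb"));crop(f,365,220,60,105,5.7,"pics/c6t.png")
a=cv2.imread("pics/c6.png");b=cv2.imread("pics/c6t.png");c=np.zeros((600,800,3),np.uint8);c[:598,:a.shape[1]]=a[:598];c[:b.shape[0],445:445+b.shape[1]]=b[:600];cv2.imwrite("pics/c7.png",c)
E
```

```text
15.1 [ 454.69443821 -245.14170292  156.36220218] [3.13842340e+00 1.23969470e-03 1.49203411e+00] 0.596690952912264 [0.4964809  0.79216568 1.23686106]
```

View pics/c7.png

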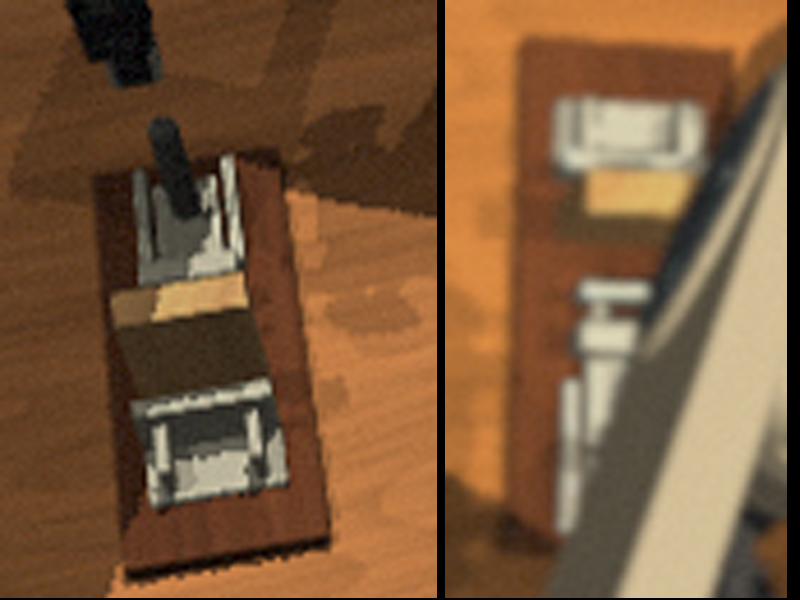

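The tablet stands free and upright in the bay, with its top rim at (112–248, 280–320) left. The post top is at (162,122) with the gripper above it. Now I'll lower over the post and pinch it.

```bash
python3 - <<'E'
from stl import *
from go import *
from rig import r
fs=pickle.load(open("scene3.pkl","rb"))
print(unproj(fs,[[199.7,206.0]],87),loc(fs,[199.7,206.],87))
s=r.sense();go(s,[453.5,-245.5,57],np.pi/2-.08)
E
```

```text
[[ 450.32486148 -245.51244645   87.        ]] [-95.6  -0.5]
turn [0.16 0.06 0.1 ] shift [-0.4 -2.  98.9] dist 98.9
```

Call:
play_rows(
  moves=[
    [[0.15,0,0.1],[-0.5,-3,10],0.5],
    [[0.15,0,0.1],[-0.5,-3,30],0.5],
    [[0.15,0,0.1],[-0.5,-3,50],0.5],
    [[0.15,0,0.1],[-0.5,-3,70],0.5],
    [[0.15,0,0.1],[-0.5,-3,88],0.5],
    [[0.15,0,0.1],[-0.5,-3,97],0.5],
    [[0.15,0,0.1],[-0.5,-3,99],0.5],
    [[0.15,0,0.1],[-0.5,-3,99],0.4],
    [[0.15,0,0.1],[-0.5,-3,99],0.3],
    [[0.15,0,0.1],[-0.5,-3,99],0.25],
    [[0.15,0,0.1],[-0.5,-3,99],0.2],
    [[0.15,0,0.1],[-0.5,-3,99],0.15],
    [[0.15,0,0.1],[-0.5,-3,99],0.1],
    [[0.15,0,0.1],[-0.5,-3,99],0.1],
    [[0.15,0,0.1],[-0.5,-3,99],0.1],
  ],
  newtons=40,
)

```text
clock: 16.7
eef_pos: [453.0, -245.7, 57.5]
tcp_rot: [3.14, 0.002, 1.491]
contact_force: [0.1, 0.9, 6.3]
opening: 0.145
```

```bash
python3 - <<'E'
from fit import *
from rig import r
s=r.sense();print(s["clock"],s["eef_pos"],s["tcp_rot"],s["opening"],s["contact_force"])
st=np.load("pose.npz")["st"]
f=r.grab_frame("scene");pickle.dump(f,open("scene4.pkl","wb"));crop(f,165,180,95,130,4.6,"pics/c8.png")
E
```

```text
16.7 [ 452.96893927 -245.74412101   57.5126668 ] [3.14029787e+00 1.50054815e-03 1.49081005e+00] 0.14455894411584705 [0.09870985 0.8798023  6.26598033]
```

View pics/c8.png

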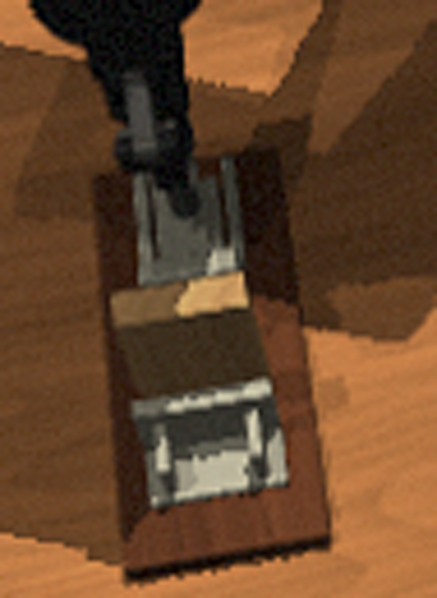

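Call:
play_rows(
  moves=[
    [[0,0,0],[0,1,0],0.1],
    [[0,0,0],[0,2,0],0.1],
    [[0,0,0],[0,4,0],0.1],
    [[0,0,0],[0,6,0],0.1],
    [[0,0,0],[0,8,0],0.1],
    [[0,0,0],[0,10,0],0.1],
    [[0,0,0],[0,12,0],0.1],
    [[0,0,0],[0,14,0],0.1],
    [[0,0,0],[0,16,0],0.1],
    [[0,0,0],[0,17,0],0.1],
    [[0,0,0],[0,18,0],0.1],
  ],
  newtons=40,
)

```text
clock: 17.85
eef_pos: [469.1, -246.9, 57.5]
tcp_rot: [-3.139, 0.001, 1.491]
contact_force: [-8.7, -1.1, 7.9]
opening: 0.152
```

```bash
python3 - <<'E'
from fit import *
from rig import r
s=r.sense();print(s["clock"],s["eef_pos"],s["tcp_rot"],s["opening"],s["contact_force"])
f=r.grab_frame("scene");pickle.dump(f,open("scene5.pkl","wb"));crop(f,165,180,95,130,4.6,"pics/c9.png")
f=r.grab_frame("top");crop(f,365,220,60,105,5.7,"pics/c9t.png")
a=cv2.imread("pics/c9.png");b=cv2.imread("pics/c9t.png");c=np.zeros((600,800,3),np.uint8);c[:598,:a.shape[1]]=a[:598];c[:b.shape[0],445:445+b.shape[1]]=b[:600];cv2.imwrite("pics/c9.png",c)
E
```

```text
17.85 [ 469.08807828 -246.93678989   57.52331567] [-3.13949021e+00  1.01581262e-03  1.49113274e+00] 0.15182564933636616 [-8.65005636 -1.11653752  7.85184183]
```

View pics/c9.png

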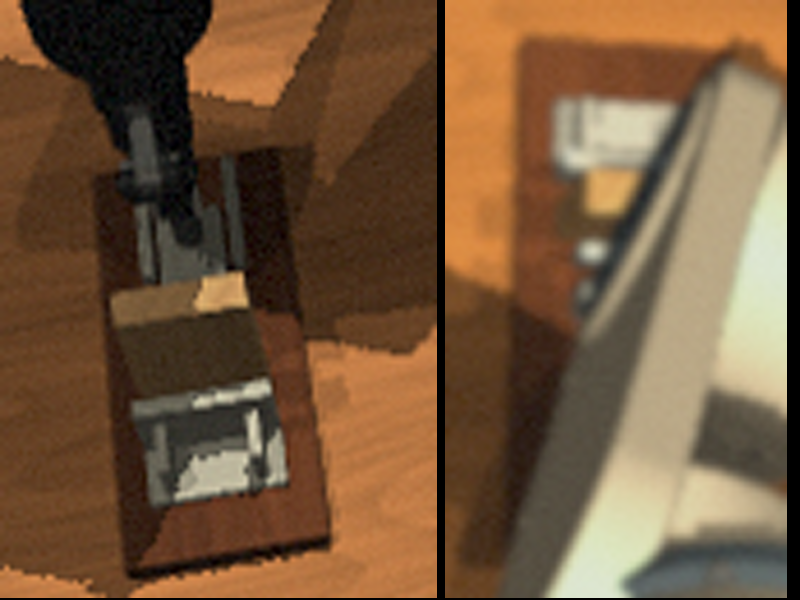

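Sliding takes about 8.7 N, matching the friction given. The tablet hasn't moved yet. I'll go on in small steps.

Call:
play_rows(
  moves=[
    [[0,0,0],[0,3,0],0.1],
    [[0,0,0],[0,4,0],0.1],
    [[0,0,0],[0,5,0],0.1],
    [[0,0,0],[0,6,0],0.1],
  ],
)

```text
clock: 18.35
eef_pos: [473.5, -247.2, 57.5]
tcp_rot: [-3.136, 0.001, 1.492]
contact_force: [-8.6, -1.2, 7.6]
opening: 0.153
```

Call:
play_rows(
  moves=[
    [[0,0,0],[0,3,0],0.1],
    [[0,0,0],[0,4,0],0.1],
  ],
)

```text
clock: 18.55
eef_pos: [475.7, -247.4, 57.5]
tcp_rot: [-3.133, 0.0, 1.492]
contact_force: [-8.0, -1.1, 8.1]
opening: 0.152
```

```bash
python3 - <<'E'
from fit import *
from rig import r
s=r.sense();print(s["clock"],s["eef_pos"],s["tcp_rot"],s["opening"],s["contact_force"])
f=r.grab_frame("scene");pickle.dump(f,open("scene5.pkl","wb"));crop(f,165,180,95,130,4.6,"pics/c10.png")
f=r.grab_frame("top");crop(f,365,220,60,105,5.7,"pics/c9t.png")
a=cv2.imread("pics/c10.png");b=cv2.imread("pics/c9t.png");c=np.zeros((600,800,3),np.uint8);c[:598,:a.shape[1]]=a[:598];c[:b.shape[0],445:445+b.shape[1]]=b[:600];cv2.imwrite("pics/c10.png",c)
E
```

```text
18.55 [ 475.68234914 -247.44474848   57.52159452] [-3.13303862e+00  3.05945193e-04  1.49178244e+00] 0.15216924397688497 [-7.99560963 -1.1067714   8.07386105]
```

View pics/c10.png

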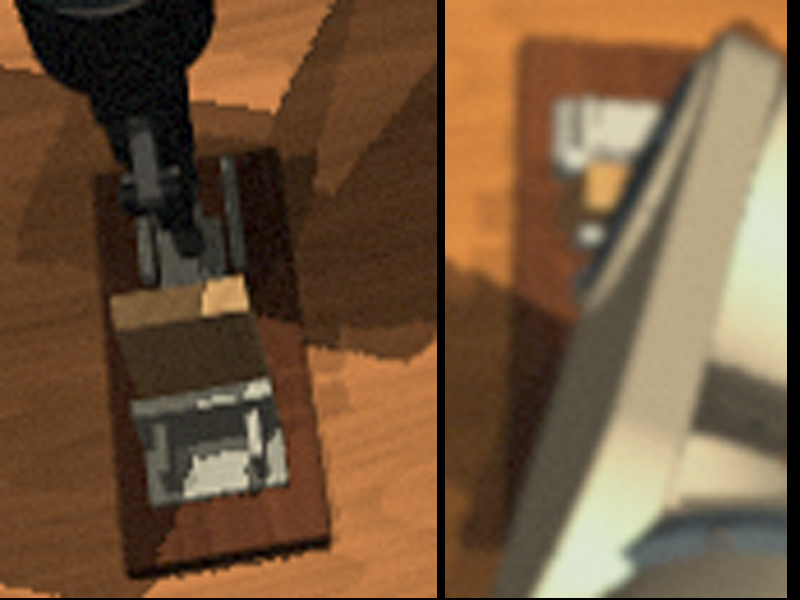

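Call:
play_rows(
  moves=[
    [[-0.2,0,0],[0,3,0],0.1],
    [[-0.3,0,0],[0,4,0],0.1],
  ],
)

```text
clock: 18.85
eef_pos: [478.0, -247.6, 57.5]
tcp_rot: [-3.135, -0.0, 1.492]
contact_force: [-8.4, -1.3, 8.7]
opening: 0.151
```

Call:
play_rows(
  moves=[
    [[0,0,0],[0,2.5,0],0.1],
    [[0,0,0],[0,3,0],0.1],
  ],
)

```text
clock: 19.05
eef_pos: [479.2, -247.7, 57.5]
tcp_rot: [-3.132, -0.0, 1.492]
contact_force: [-8.7, -0.6, 8.1]
opening: 0.15
```

Call:
play_rows(
  moves=[
    [[0,0,0],[0,2,0],0.1],
    [[0,0,0],[0,2.5,0],0.1],
  ],
)

```text
clock: 19.25
eef_pos: [480.0, -247.7, 57.5]
tcp_rot: [-3.129, -0.001, 1.493]
contact_force: [-9.1, -1.4, 7.6]
opening: 0.147
```

```bash
cat > lk.py <<'E'
from fit import *
from rig import r
import sys
n=sys.argv[1]
s=r.sense();print(s["clock"],s["eef_pos"],s["tcp_rot"],s["opening"],s["contact_force"])
f=r.grab_frame("scene");pickle.dump(f,open("sceneL.pkl","wb"));crop(f,180,225,60,75,7,"pics/a.png")
f=r.grab_frame("top");pickle.dump(f,open("topL.pkl","wb"));crop(f,380,235,40,60,8.5,"pics/b.png")
a=cv2.imread("pics/a.png");b=cv2.imread("pics/b.png");c=np.zeros((530,780,3),np.uint8);c[:525,:420]=a;c[:510,430:770]=b;cv2.imwrite(f"pics/{n}.png",c)
E
python3 lk.py d1
```

```text
19.25 [ 479.95340359 -247.7340818    57.53566222] [-3.12863952e+00 -7.79720133e-04  1.49263922e+00] 0.14706361748652866 [-9.13134755 -1.44508272  7.59950549]
```

View pics/d1.png

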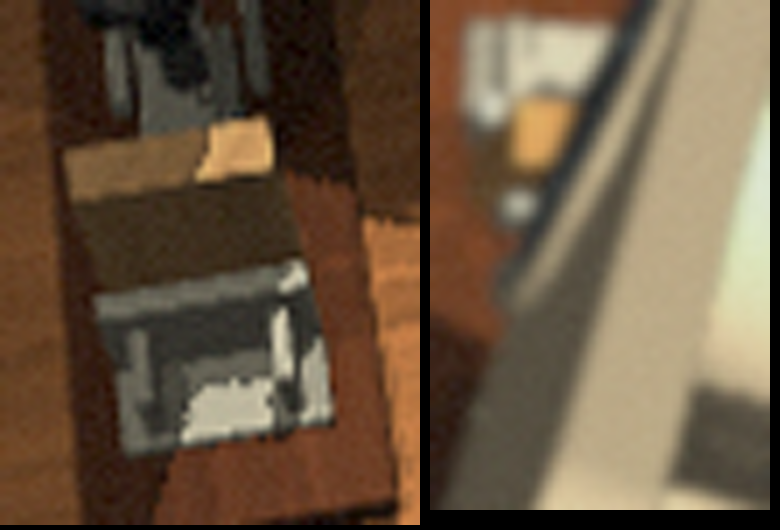

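Call:
play_rows(
  moves=[
    [[0,0,0],[0,1.5,0],0.1],
    [[0,0,0],[0,2.5,0],0.1],
  ],
)

```text
clock: 19.55
eef_pos: [480.8, -247.8, 57.6]
tcp_rot: [-3.126, -0.001, 1.493]
contact_force: [-8.3, -1.0, 7.0]
opening: 0.146
```

Call:
play_rows(
  moves=[
    [[0,0,0],[0,1.5,0],0.1],
    [[0,0,0],[0,2.5,0],0.1],
  ],
)

```text
clock: 19.75
eef_pos: [481.6, -247.9, 57.6]
tcp_rot: [-3.123, -0.001, 1.493]
contact_force: [-8.5, -1.2, 8.1]
opening: 0.15
```

Call:
play_rows(
  moves=[
    [[0,0,0],[0,1.5,0],0.1],
    [[0,0,0],[0,2.5,0],0.1],
  ],
)

```text
clock: 19.95
eef_pos: [482.3, -247.9, 57.6]
tcp_rot: [-3.12, -0.002, 1.493]
contact_force: [-10.1, -1.8, 7.8]
opening: 0.149
```

```bash
python3 lk.py d2
```

```text
19.95 [ 482.31632741 -247.91018711   57.57365601] [-3.11951890e+00 -1.75340490e-03  1.49312021e+00] 0.14925104060765856 [-10.14445773  -1.79131121   7.79398927]
```

View pics/d2.png

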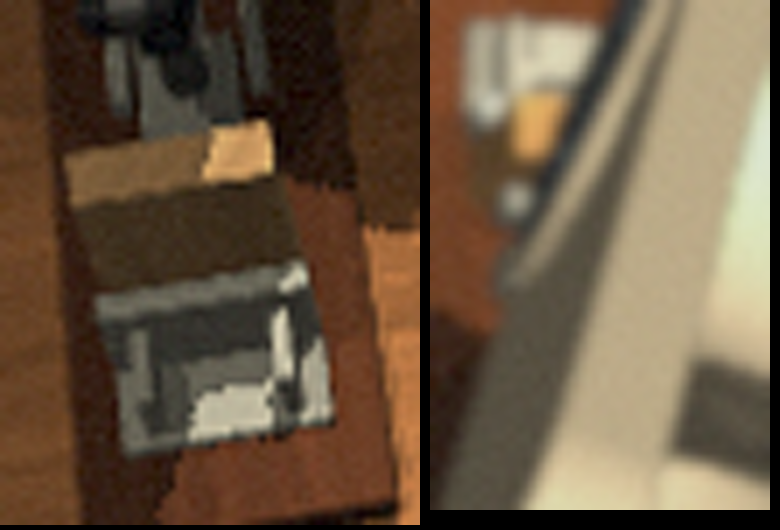

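Call:
play_rows(
  moves=[
    [[-0.3,0,0],[0,1.5,0],0.1],
    [[-0.6,0,0],[0,2.7,0],0.1],
  ],
)

```text
clock: 20.25
eef_pos: [483.1, -248.0, 57.5]
tcp_rot: [-3.127, -0.002, 1.493]
contact_force: [-9.5, -1.1, 9.0]
opening: 0.15
```

Call:
play_rows(
  moves=[
    [[-0.3,0,0],[0,1.5,0],0.1],
    [[-0.6,0,0],[0,2.7,0],0.1],
  ],
)

```text
clock: 20.45
eef_pos: [483.7, -248.0, 57.5]
tcp_rot: [-3.133, -0.003, 1.494]
contact_force: [-11.5, -0.9, 9.8]
opening: 0.149
```

```bash
python3 lk.py d3
```

```text
20.45 [ 483.70691341 -248.00551395   57.52531505] [-3.13338495e+00 -2.50290529e-03  1.49380593e+00] 0.1489586709356118 [-11.50920759  -0.91534296   9.83783336]
```

View pics/d3.png

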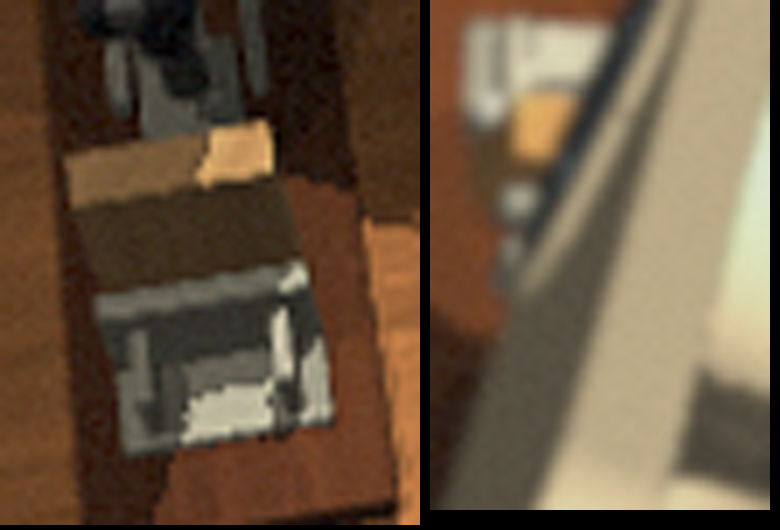

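Call:
play_rows(
  moves=[
    [[-0.3,0,0],[0,1.5,0],0.1],
    [[-0.4,0,0],[0,2.7,0],0.1],
  ],
)

```text
clock: 20.75
eef_pos: [484.1, -248.0, 57.5]
tcp_rot: [-3.136, -0.003, 1.494]
contact_force: [-11.3, -1.1, 11.5]
opening: 0.148
```

Call:
play_rows(
  moves=[
    [[0,0,0],[0,1.2,0],0.1],
    [[0,0,0],[0,2,0],0.1],
  ],
)

```text
clock: 20.95
eef_pos: [484.1, -248.0, 57.5]
tcp_rot: [-3.133, -0.003, 1.494]
contact_force: [-11.1, -2.2, 10.7]
opening: 0.155
```

Call:
play_rows(
  moves=[
    [[0,0,0],[0,1.5,0],0.1],
    [[0,0,0],[0,2.6,0],0.1],
    [[0,0,0],[0,2.6,0],0.1],
  ],
)

```text
clock: 21.25
eef_pos: [484.6, -248.0, 57.5]
tcp_rot: [-3.129, -0.004, 1.495]
contact_force: [-11.0, -1.9, 8.7]
opening: 0.149
```

```bash
python3 lk.py d4
```

```text
21.25 [ 484.63413656 -248.0413966    57.52076236] [-3.128798   -0.0037425   1.49484536] 0.14886723080799882 [-11.02920624  -1.90530156   8.73079879]
```

Call:
play_rows(
  moves=[
    [[0,0,0],[0,0,0],0.15],
    [[0,0,0],[0,0,0],0.2],
    [[0,0,0],[0,0,0],0.3],
    [[0,0,0],[0,0,0],0.45],
    [[0,0,0],[0,0,0],0.5],
    [[0,0,0],[0,0,0],0.5],
    [[0,0,0],[0,0,-10],0.5],
    [[0,0,0],[0,0,-30],0.5],
    [[0,0,0],[0,0,-60],0.5],
    [[0,0,0],[0,0,-100],0.5],
    [[0,0,0],[20,-10,-140],0.5],
    [[0,0,0],[60,-20,-160],0.5],
    [[0,0,0],[110,-30,-170],0.5],
    [[0,0,0],[160,-40,-170],0.5],
    [[0,0,0],[210,-50,-170],0.5],
    [[0,0,0],[260,-50,-170],0.5],
    [[0,0,0],[300,-50,-170],0.5],
    [[0,0,0],[340,-50,-170],0.5],
    [[0,0,0],[350,-50,-170],0.5],
    [[0,0,0],[350,-50,-170],0.5],
  ],
)

```text
clock: 23.35
eef_pos: [463.4, 105.1, 230.0]
tcp_rot: [-3.129, -0.004, 1.498]
contact_force: [-0.2, -0.7, -0.2]
opening: 0.501
```

```bash
python3 lk.py d5; python3 - <<'E'
from fit import *
f=pickle.load(open("topL.pkl","rb"));crop(f,365,220,60,105,5.7,"pics/d6.png");cv2.imwrite("pics/d7.png",pickle.load(open("sceneL.pkl","rb"))["color"][:,:,::-1])
E
```

```text
23.35 [463.42118882 105.09751352 229.96076164] [-3.12942543 -0.00380201  1.49762446] 0.500970174423841 [-0.21160455 -0.74177951 -0.21507064]
```

View pics/d5.png

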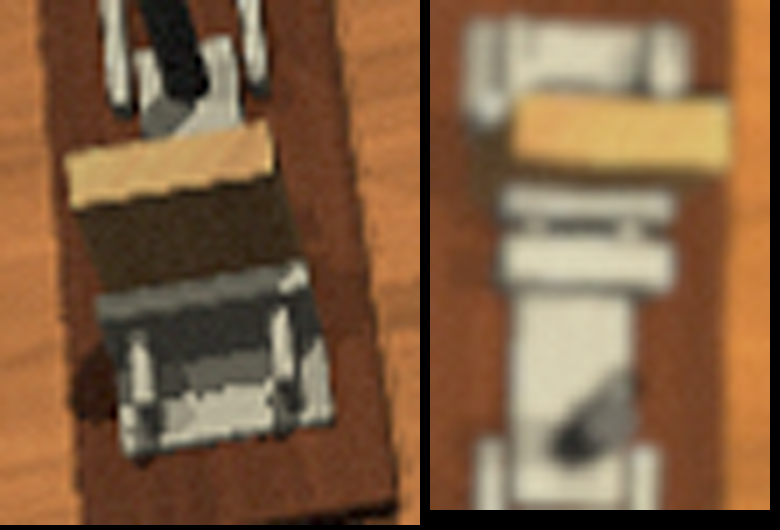

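View pics/d6.png

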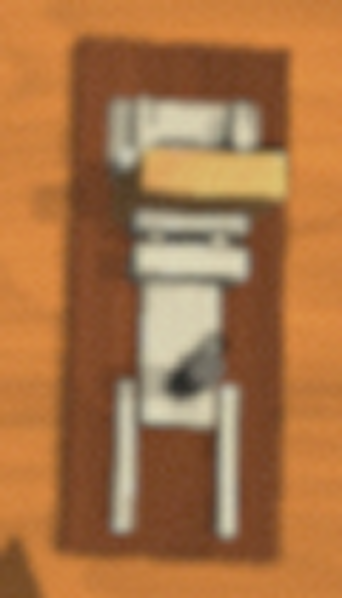

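View pics/d7.png

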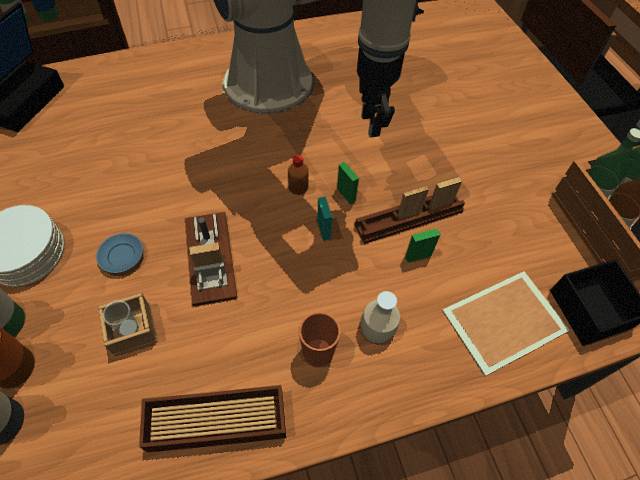

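The other two tablets still stand in the rack, and the cup, flask, soy bottle and glass are upright. I'll compare the plate-to-jaw gap before and after in the top view, rectified at plate-top height.

```bash
python3 - <<'E'
from fr import *
st=np.load("pose.npz")["st"]
a,_=fit([(*ts(80,40),(85,45,12)),(*ts(305,52),(85,-45,12)),(*ts(60,582),(-130,45,12)),(*ts(296,590),(-130,-45,12))],list(st))
from scipy.ndimage import gaussian_filter1d
from scipy.signal import find_peaks
def prof(f,z,y0,y1):
    xs=np.arange(-80,40,.25);ys=np.arange(y0,y1,.5);X,Y=np.meshgrid(xs,ys)
    p=proj(f,T(a,np.c_[X.ravel(),Y.ravel(),np.full(X.size,z)])).astype(np.float32).reshape(*X.shape,2)
    g=cv2.cvtColor(f["color"],cv2.COLOR_RGB2GRAY).astype(np.float32)
    return xs,cv2.remap(g,p[...,0],p[...,1],cv2.INTER_CUBIC).mean(0)
for n in("top0.pkl","topL.pkl"):
  f=pickle.load(open(n,"rb"))
  for y0,y1 in((-6,8),(-3,3),(18,21)):
    xs,p=prof(f,46,y0,y1);d=np.gradient(gaussian_filter1d(p,3),.25)
    pk=[(float(xs[i]),round(float(d[i]),1)) for i in sorted(np.r_[find_peaks(d,height=4)[0],find_peaks(-d,height=4)[0]])]
    print(n,(y0,y1),pk)
E
```

```text
top0.pkl (-6, 8) [(-78.25, 5.7), (-75.5, 4.4), (-53.5, -13.0), (-49.0, 16.3), (-37.0, -26.7), (-28.0, 25.2), (-21.25, -27.8), (23.0, 24.6), (29.75, -9.3), (34.25, 7.9)]
top0.pkl (-3, 3) [(-78.5, 9.6), (-53.75, -12.4), (-49.25, 16.4), (-36.75, -27.4), (-28.0, 25.4), (-21.25, -28.0), (23.0, 24.8), (30.0, -9.6), (34.25, 9.0)]
top0.pkl (18, 21) [(-54.0, -7.2), (-49.25, 16.9), (-38.0, -14.8), (-28.5, 19.7), (-22.0, -20.5), (22.75, 20.9), (30.0, -6.0)]
topL.pkl (-6, 8) [(-78.25, 22.1), (-66.75, -21.1), (-56.0, 9.1), (-53.5, 7.8), (-50.25, 9.7), (-49.0, 9.8), (-22.5, -15.8), (-17.25, 18.0), (-5.5, -23.5), (-0.25, 22.0), (6.5, -22.7), (13.75, 19.3), (32.25, -7.7), (37.25, 12.5)]
topL.pkl (-3, 3) [(-78.25, 21.3), (-66.75, -22.8), (-60.0, 5.3), (-57.5, 5.2), (-55.25, 5.5), (-50.0, 15.4), (-22.5, -16.1), (-17.25, 18.5), (-5.25, -23.9), (-0.25, 22.3), (6.5, -23.2), (13.75, 19.7), (32.5, -7.8), (37.25, 12.7)]
topL.pkl (18, 21) [(-78.0, 7.5), (-68.5, -4.5), (-55.25, 5.6), (-34.75, -4.5), (-23.75, -4.7), (-17.75, 17.2), (-6.5, -20.0), (-0.25, 16.5), (7.5, -17.9), (15.0, 12.8), (29.75, 4.3), (35.0, 5.9)]
```

```bash
python3 - <<'E'
from fr import *
ims={n:cv2.cvtColor(cv2.imread(f"pics/{n}.png"),cv2.COLOR_BGR2GRAY)[:525,:420].astype(np.float32) for n in("d1","d2","d3","d4","d5")}
# also early frame before contact
f3=pickle.load(open("scene3.pkl","rb"));crop(f3,180,225,60,75,7,"pics/e.png");ims["c6"]=cv2.cvtColor(cv2.imread("pics/e.png"),cv2.COLOR_BGR2GRAY).astype(np.float32)
def edge(im,x0,x1):
    # follow tilt: tablet top rear edge slope approx -0.16*; sample along columns and shear
    out=[]
    for x in range(x0,x1):
        col=im[100:230,x]; out.append(np.interp(np.arange(0,130,.5),np.arange(130),cv2.GaussianBlur(col.reshape(-1,1),(1,9),2).ravel()))
    sh=[np.roll(o,int(round((x-x0)*0.155*2))) for x,o in zip(range(x0,x1),out)]
    p=np.mean(sh,0);d=np.gradient(p);return p,d
for n,im in ims.items():
    p,d=edge(im,90,180);i=np.argmax(np.abs(d[20:100]))+20;j=np.argmin(d[60:220])+60
    print(n,"rear",i/2+100,"front(dark)",j/2+100, d[i].round(2),d[j].round(2))
fs=f3;st=np.load("pose.npz")["st"]
for z in(97,):
    p=proj(fs,T(st,[(6,0,z),(16,0,z)]));print("px per mm",(p[1]-p[0])/10*7)
g=[ims[n][100:215,85:190] for n in ims]
E
```

```text
d1 rear 145.0 front(dark) 199.0 1.94 -2.13
d2 rear 149.0 front(dark) 202.0 2.21 -1.89
d3 rear 149.0 front(dark) 203.5 2.17 -2.1
d4 rear 149.5 front(dark) 202.5 2.13 -2.11
d5 rear 149.0 front(dark) 203.0 4.21 -5.3
c6 rear 129.0 front(dark) 179.5 2.92 -4.25
px per mm [0.3084359  3.02975423]
```

```bash
python3 - <<'E'
from rig import r
print(r.sign_off(), r.sense()["clock"])
E
```

```text
the job is handed in; nothing more can be done
the job is handed in; nothing more can be done
```

The thickest tablet is clamped in the stand with the sprung plate pushed in about 3 mm, and I handed the job in at about 23.5 s. No verdict was reported.

**Choosing the tablet:** I pinched the right and left tablets and read about 16.5 mm and 13 mm. I did not pinch the middle one. The pictures gave it about 11 mm, clearly the thinnest, and the right one about 17 mm. I took the right one, at (233,260) in the first top view.

**Placing and clamping:** I lowered the tablet in small steps, and the last force reading before I let go was about 6 N. Then I pinched the post and slid the jaw about 32 mm, until the pushing force rose from about 8.5 N to about 11 N.

**Last checks:** The estimates of how far the plate is pushed in do not fully agree, but all lie inside the allowed 1.5–5 mm:

| Method | Plate pushed in |
|---|---|
| Pushing force | about 2.5 mm |
| Tablet movement against jaw travel | about 3.3 mm |
| Plate-to-jaw gap in the top view | about 3.8–4.0 mm |

- **Tablet:** In the last pictures it stands upright, flat-on against the cheek. I did not measure its tilt separately.
- **Everything else:** The other two tablets stand in the rack, the cup, flask, soy bottle and glass are upright, and the arm is clear of everything.
- **Pinch reading:** The 14 mm post read about 12.3 mm at a firmer grip, so pinch readings may run a little low. The difference between the tablets is still clear.

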